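# Mount a keyhole tube rack in the autosampler

## Task

Fit the empty tube rack with the blue handle into the free bay of the autosampler: set it down flat with its four keyholes over the four screw heads and let go of it, then, without holding its handle, push it from its lipped end until it is fully home under the screw heads and the orange spring catch has popped up behind it. Leave the other things on the bench where they are.

Things in the scene. Friction and masses are not known exactly. Their poses are not given: they have to be found in the camera images.
- rack: (mm) Empty 2 x 6 tube rack, loose, about 0.45 kg, upright. Origin: underside of its 4 thick steel base plate, midway between the two end panels (51 wide, at x = +-56, up to z = 66); x = the way it slides home, z up. The plate is 72 wide, from x = -115 to +100. Two white tube grids at z = 22 and 60. Centre of mass near (-7, 0, 38).
- rack_handle (a point): (mm) Middle of the rack's blue handle bar, 110 above the rack's underside. The bar runs along the rack's x: 108 long, 12 thick (y), 20 high (z 100 to 120), free space of 38 below it. Turns with the rack.
- rack_lip (a point): (mm) Middle of the outer (-x) face of the rack's upturned lip, at rack (-115, 0, 17): the place to push. The lip is 60 wide, its top 30 above the rack's underside, on the -x edge of the plate; 57 of plate lie between it and the end panel.
- rack_keyhole (a point): (mm) Centre of the round part of one of the rack's four keyholes, on the underside. Round parts: 19 across, at rack (x, y) = (86, +-22) and (-72, +-22). From each a slot 9 wide runs towards -x, long enough for the rack to slide 16 along +x over the screws.
- bay: (mm) The free bay of the autosampler (fixed), the only one of three side by side (84 apart) without a rack. Origin: on its grey seat, 40 above the bench, exactly where the rack's origin lies when fully home; x = the slide direction, roughly away from the robot; z up. The rack goes down with its origin at bay x = -16, y = 0, same heading, then slides 16 along +x.
- bay_screw (a point): (mm) Top of one of the bay's four shoulder screws, which stand at bay (x, y) = (70, +-22) and (-88, +-22). Shank 6 across; head 13 across, from 6 to 10 above the seat (the 4 plate slides under it). The shanks meet the slot ends when the rack is home.
- catch_top (a point): (mm) Middle of the top of the free bay's orange spring catch, at bay (-121.5, 0): 10 long (x), 24 wide, 5 above the seat when up. The rack's plate presses it level with the seat when set over the screws; it pops up behind the lip once the rack is home (play about 1.5).
- catch (a joint): How far the catch is pressed down, m: 0 up, 0.005 level with the seat. Spring: 0.5 N to start, 1 N when level.
- deck: (mm) Autosampler base (fixed), white; origin on the bench below the middle bay's origin, axes as the bay's. It reaches from x = -165 to +200, y +-145, top 36. Racks full of tubes fill the other bays: shape and place as the mounted rack, tubes to 80 and handles to 120 above the seat. Gantry rail at x = 161 to 195, up to 135; probe tower 240 high and arm at x = 105 to 205, y = 140 to 190.
- tipbox: (mm) Blue pipette-tip box with clear lid, 124 x 84 x 67 high, loose; origin under its centre. Bystander: leave.
- acid: (mm) Amber bottle with red cap, 68 across, 160 high, loose; origin under its centre. Bystander.
- beaker: (mm) Clear beaker, 68 across, 85 high, loose; origin under its centre. Bystander.
- driver: (mm) Orange-handled screwdriver, 190 long, lying loose near the robot. Bystander.
- jar: (mm) White jar, 60 across, 70 high, loose; origin under its centre. Bystander.
- captray: (mm) Grey tray of tube caps, 110 x 150 x 30 high, loose; origin under its centre. Bystander.

How it is judged:
By the outcome, as a careful person would: the job done as asked, in the order asked, and still so for the second after the job is handed in, with the robot touching nothing.
It also fails if it takes over 58 s, if anything falls off the work surface, if the arm or the gripper's body presses on something with over 40 N, if the wrist force passes 120 N, or if a joint passes its speed limit or range.

## Robot

A 7-joint arm with a two-finger parallel gripper is mounted at the origin on the work surface. World frame = base frame: x ahead of the robot, y to its left, z up, the work surface at z = 0. Lengths are in m, angles in degrees, forces in N, time in s.
With the tool pointing down it reaches from about 0.425 to 1.025 m from the base axis. Payload 9.4 kg.
Tool frame: the origin (TCP) lies between the finger pads; the fingertips stand 19 mm ahead of it and the grasp point (between the pads) is the TCP; z points along the fingers, y is the line along which they close (so a half turn about z gives the same grasp; the last joint's range is limited). The gripper opens to 85 mm and grips with 20 to 120 N. Pads are 22 mm wide; open, the fingers measure 114 mm over their backs; the gripper's body (76 mm by 85 mm) begins 54 mm behind the grasp point. The pads swing forward as they close: fully open they stand 13 mm farther back than shut.
Start: joints at [60.006, 34.337, -0.143, 91.639, 0.103, 54.024, -4.572], TCP at [0.313, -0.654, 0.25] pointing down, gripper open.
Joint ranges: [-147.43, 147.43], [-19.82, 112.94], [-74.19, 73.91], [6.32, 146.72], [-59.91, 239.91], [6.04, 106.73], [-150.56, 150.56]. Speed limits (degrees/s): [127.2, 127.2, 172.46, 172.46, 180, 180, 180].

## Interface

Orientations are given as a 3x3 rotation matrix whose columns are the frame's x, y, z axes.
In Python, from plant import ctrl gives the robot as it stands. The module is installed in compiled form; this text tells all that it offers.
- The arm moves only by the tool send_rows, never from a script. Its argument "steps" is a list of rows, each a list of 3 entries, a list of its own where there are three numbers: the gripper command: -1 is shut, 1 is fully open, values between are in proportion, then the shift along the tool's x, y, z in units of 25 mm (1.0 is 25 mm), then the turn about the tool's z in units of 6 degrees (1.0 is 6 degrees). A call has 1 to 10 rows; each row is the pose to reach, as a shift and turn from the pose commanded when the call began, along the tool's axes at that moment; what a row does not reach only later rows make up. A row lasts 1/10 s, in which the tool goes at most 50 mm and 8.59 degrees, less where a joint would pass 70% of its speed; a pose out of reach is approached as far as the arm can. A call with a gripper value outside its range is refused whole. The fingers move at their own pace and stop on an object; "squeeze" is the grip in N (left out, the last holds). Time passes only in rows, so rows that repeat a pose let the fingers close. It gives the time, the measured TCP pose, the force, the opening and the grip force at its end, in the units of the state.
- ctrl.get_state(): the state, without advancing time (a new reading comes with each control period).
- ctrl.snapshot(name): name is "scene" or "top" or "wrist"; returns the picture (384x512x3 uint8, blue, green, red); there is no depth.
- ctrl.camera_model(name): a dict with "mtx" (3x3 intrinsics, pixels), "rvec" (rotation vector, rad) and "tvec" (3), from world to camera coordinates, as OpenCV has them. Camera axes: x right, y down, z forward; pixel columns grow to the right and rows downward; lengths in m; the calibration is good to about 2 mm. A picture is of the moment at which its call begins: read the wrist's pose just before it. camera_model takes no time and is no camera call; for the wrist camera it gives the pose at the moment of the call.
- ctrl.job_done(): hands the job in; it is judged then, once.
Trained networks look in the newest picture that a camera, given by its name, has taken for a name from the list of things; names that differ only in an ending like _2 or _b are one class to them, and where a whole thing is asked for, a point or a joint stands for the part that bears it (a point fixed in the world has none). Each returns a list of dicts, best first, with "score" (0 to 1); they miss things now and then, are a little off and sometimes report something else, mostly with a low value. They report only what shows in the picture. A call takes as long as a camera call.
- ctrl.silhouettes(camera, target): "mask" (384x512 bool, what is visible of it).
- ctrl.place_of(camera, target): "location" ([x, y, z] in m, in the coordinates of the camera as it stood for that picture, good to about 4 mm: a listed point, or the origin of a listed thing).
The state is a dict: "time_s": time; "joint_pos": joint angles; "joint_velocities": joint speeds; "tau": joint torques, N m; "position": TCP position; "tcp_rot": TCP orientation; "ft_force": force on the tool from outside, world axes, zero at the start; "ft_torque": the same for the moment, N m; "finger_gap": opening from 0.0 (shut) to 1.0 (fully open); "finger_force": force on a finger pad.
Only numpy, scipy, OpenCV 4.12 (cv2) and the standard library are available. Lean on these libraries where they do the work, as an engineer would, in place of code of your own. Each camera call takes 0.05 s, during which the arm holds its last target. There are 200 camera calls.

## Working session

There is one attempt and no reset: what is moved stays moved. The work goes in short steps, Python scripts to look and compute and a tool call to move; the robot and the scene stay as the last step left them, time stands still between calls to the robot, and variables do not carry over. Pictures are saved under pics/ and viewed, at most 10 in all, crops included, and the job is handed in when it is done.

Besides the shell and the picture viewer there is one more tool, called after "Request:" as name([rows], argument=value, ...), one row to a line, values as JSON. send_rows: Moves the arm, as the interface text tells. Its arguments: {"type":"object","properties":{"steps":{"type":"array"},"squeeze":{"type":"number"}},"required":["steps"]}

```bash
mkdir -p pics
cat > h.py <<'E'
import numpy as np, cv2
from plant import ctrl
def cam(n):
    m=ctrl.camera_model(n); R=cv2.Rodrigues(np.array(m["rvec"],float))[0]
    return np.array(m["mtx"],float),R,np.array(m["tvec"],float).ravel()
def toworld(n,p):
    K,R,t=cam(n); return R.T@(np.array(p)-t)
def find(n,names,k=3):
    for a in names:
        for d in ctrl.place_of(n,a)[:k]:
            print(n,a,round(d["score"],2),np.round(toworld(n,d["location"]),4))
def ray(n,u,v,z):
    K,R,t=cam(n); d=R.T@np.linalg.solve(K,[u,v,1]); c=-R.T@t
    return c+d*(z-c[2])/d[2]
def proj(n,P):
    K,R,t=cam(n); return cv2.projectPoints(np.array(P,float).reshape(-1,3),cv2.Rodrigues(R)[0],t,K,None)[0].reshape(-1,2)
E
python3 - <<'E'
from h import *
a=ctrl.snapshot("scene");find("scene",["rack","rack_handle","rack_lip","bay","catch_top","bay_screw","rack_keyhole"],5)
b=ctrl.snapshot("top");find("top",["rack","rack_handle","rack_lip","bay","catch_top","bay_screw","deck","tipbox","acid","beaker","driver","jar","captray"],5)
cv2.imwrite("pics/a.png",cv2.resize(a,(800,600)));cv2.imwrite("pics/b.png",cv2.resize(b,(800,600)))
s=ctrl.get_state();print(s["time_s"],s["tcp_rot"],s["ft_force"],s["finger_gap"])
E
```

```text
scene rack 0.94 [0.4972 0.3564 0.0066]
scene rack 0.4 [0.6793 0.3607 0.0019]
scene rack 0.39 [ 0.626  -0.007  -0.0014]
scene rack_handle 0.72 [ 0.6233 -0.0078 -0.0036]
scene rack_handle 0.72 [ 0.674  -0.3539 -0.0011]
scene rack_handle 0.59 [0.4981 0.3607 0.1034]
scene rack_lip 0.82 [0.3791 0.3504 0.016 ]
scene bay 0.63 [ 0.6483 -0.09    0.0406]
scene catch_top 0.61 [ 0.6485 -0.4344  0.0019]
scene catch_top 0.48 [ 0.5287 -0.1195  0.0435]
scene bay_screw 0.63 [ 0.71   -0.0549  0.0489]
scene rack_keyhole 0.77 [ 0.5767  0.3833 -0.0012]
scene rack_keyhole 0.32 [ 0.36    0.1487 -0.0006]
top rack 0.89 [0.4979 0.3582 0.0046]
top rack 0.7 [0.503  0.3638 0.1078]
top rack 0.37 [ 6.303e-01 -6.700e-03  4.000e-04]
top rack_handle 0.94 [0.5023 0.3637 0.1114]
top rack_lip 0.9 [0.3813 0.3549 0.0196]
top bay 0.59 [ 0.6485 -0.0875  0.0404]
top catch_top 0.39 [ 0.5279 -0.1102  0.0477]
top bay_screw 0.72 [ 0.7142 -0.0546  0.0519]
top deck 0.63 [ 6.295e-01 -7.500e-03 -2.000e-04]
top tipbox 0.59 [ 5.265e-01 -3.585e-01  3.000e-04]
top acid 0.81 [0.6785 0.3627 0.004 ]
top acid 0.21 [ 0.681  -0.3557  0.0026]
top beaker 0.74 [ 0.6808 -0.3565  0.0031]
top driver 0.55 [ 0.3607  0.1482 -0.0012]
top driver 0.49 [ 0.3151 -0.1562  0.0036]
top jar 0.77 [ 0.6512 -0.4378  0.0025]
top captray 0.97 [ 0.3131 -0.155   0.0011]
1.1 [[ 9.01825621e-01  4.32100158e-01 -4.82182395e-05]
 [ 4.32100158e-01 -9.01825622e-01  1.14285878e-06]
 [-4.29906144e-05 -2.18657683e-05 -9.99999999e-01]] [ 1.44243976 -0.1641206  -0.06564008] 1.002615746921908
```

View pics/a.png

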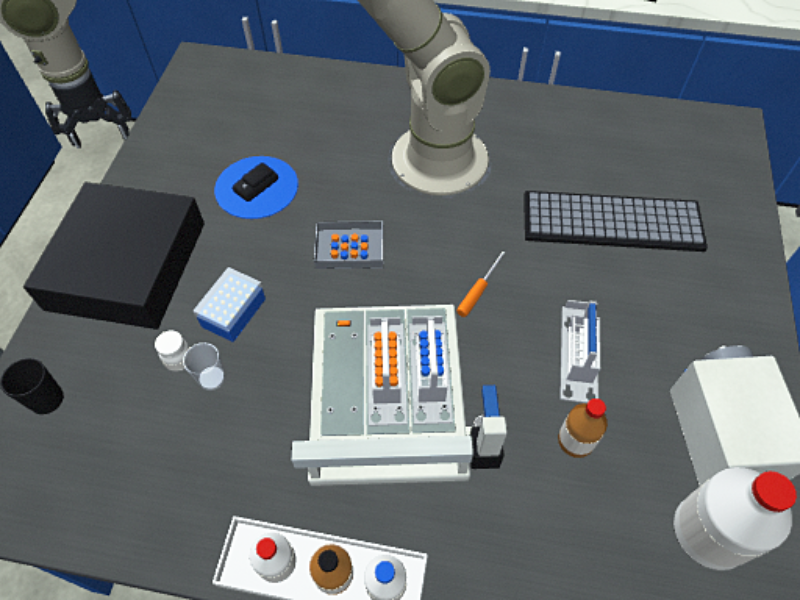

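View pics/b.png

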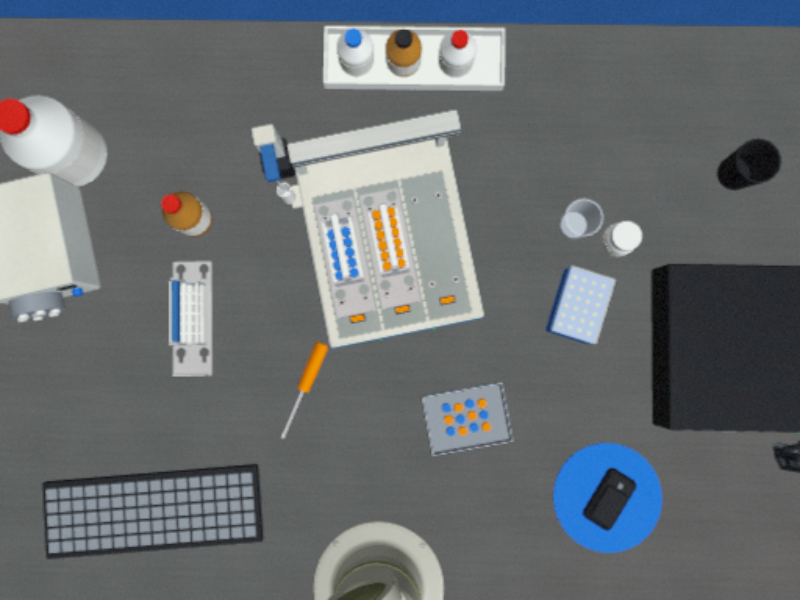

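The scene view shows the rack at right (580,350), the handle on its +y side, and the acid bottle just beyond it. The top view shows the rack at (192,318) heading about 0°, and the free bay on the right of the deck (435,240) heading about +11°. The catch is at (447,300) and the screws are at (415,200), (438,195), (432,284) and (456,279).

```bash
cat >> h.py <<'E'
def go(x,y,z,head):
    s=ctrl.get_state();R=np.array(s["tcp_rot"]);p=np.array(s["position"])
    h=np.degrees(np.arctan2(R[1,0],R[0,0]))
    print("t",round(s["time_s"],2),"pos",np.round(p,4),"head",round(h,2),"F",np.round(s["ft_force"],1),"gap",round(s["finger_gap"],3),"-> shift",np.round(R.T@(np.array([x,y,z])-p)/.025,3),"turn",round((h-head)/6,3))
E
python3 - <<'E'
from h import *
K,R,t=cam("wrist");c=-R.T@t;print("cam",c,"fwd",R[2],"f",K[0,0]); 
T=np.array(ctrl.get_state()["tcp_rot"]);print(T.T@(c-np.array(ctrl.get_state()["position"])),T.T@R[2],T.T@R[0])
s=np.array([(415,200),(438,195),(432,284),(456,279)])*.64
P=np.array([ray("top",u,v,.05) for u,v in s]);print(P.round(4),P.mean(0))
d=P[:2].mean(0)-P[2:].mean(0);print(np.degrees(np.arctan2(d[1],d[0])),np.hypot(*d[:2]))
go(.56,-.1,.32,10.5)
E
```

```text
cam [ 0.38871782 -0.61760803  0.37419376] fwd [-0.29241597 -0.13989499 -0.94600332] f 299.0302848160378
[ 8.37089056e-02 -4.86970177e-05 -1.23931691e-01] [-3.24116196e-01 -1.71413730e-04  9.46017263e-01] [6.06429263e-04 9.99999740e-01 3.88964606e-04]
[[ 0.7118 -0.0556  0.05  ]
 [ 0.7216 -0.0977  0.05  ]
 [ 0.5573 -0.0887  0.05  ]
 [ 0.5671 -0.1323  0.05  ]] [ 0.63947272 -0.09359711  0.05      ]
12.358453664770026 0.15816501994540724
t 1.1 pos [ 0.3132 -0.6538  0.2503] head 25.6 F [ 1.4 -0.2 -0.1] gap 1.003 -> shift [ 18.473 -15.713  -2.79 ] turn 2.517
```

```bash
python3 -c "
from h import *
go(.69,-.083,.32,12)"
```

```text
t 1.1 pos [ 0.3132 -0.6538  0.2503] head 25.6 F [ 1.4 -0.2 -0.1] gap 1.003 -> shift [ 23.457 -14.079  -2.79 ] turn 2.267
```

Request:
send_rows([
  [1,[23.46,-14.08,-2.8],2.27],
  [1,[23.46,-14.08,-2.8],2.27],
  [1,[23.46,-14.08,-2.8],2.27],
  [1,[23.46,-14.08,-2.8],2.27],
  [1,[23.46,-14.08,-2.8],2.27],
  [1,[23.46,-14.08,-2.8],2.27],
  [1,[23.46,-14.08,-2.8],2.27],
  [1,[23.46,-14.08,-2.8],2.27],
  [1,[23.46,-14.08,-2.8],2.27],
  [1,[23.46,-14.08,-2.8],2.27],
])

```text
time_s: 2.1
position: [0.5882, -0.2369, 0.3016]
tcp_rot: [[0.978, 0.208, 0.0], [0.208, -0.978, -0.0], [0.0, 0.0, -1.0]]
ft_force: [1.3, -1.1, -0.1]
finger_gap: 1.0
finger_force: 0.0
```

```bash
python3 -c "
from h import *
go(.69,-.083,.32,12)"
```

```text
t 2.1 pos [ 0.5882 -0.2369  0.3016] head 11.98 F [ 1.3 -1.1 -0.1] gap 1.0 -> shift [ 5.262 -5.175 -0.734] turn -0.003
```

Request:
send_rows([
  [1,[5.26,-5.18,-0.73],0],
  [1,[5.26,-5.18,-0.73],0],
  [1,[5.26,-5.18,-0.73],0],
  [1,[5.26,-5.18,-0.73],0],
  [1,[5.26,-5.18,-0.73],0],
  [1,[5.26,-5.18,-0.73],0],
])

```text
time_s: 2.7
position: [0.6891, -0.0839, 0.3191]
tcp_rot: [[0.978, 0.209, -0.001], [0.209, -0.978, -0.0], [-0.001, 0.0, -1.0]]
ft_force: [-0.7, -0.9, -0.5]
finger_gap: 1.001
finger_force: 0.0
```

Run:
```python
from h import *
go(.69,-.083,.32,12)
a=ctrl.snapshot("wrist")
find("wrist",["bay","catch_top","bay_screw","deck"],6)
cv2.imwrite("pics/c.png",a[:, :])
```

```text
t 2.7 pos [ 0.6891 -0.0839  0.3191] head 12.09 F [-0.7 -0.9 -0.5] gap 1.001 -> shift [ 0.041 -0.028 -0.037] turn 0.015
wrist bay 0.69 [ 0.6487 -0.0898  0.0408]
wrist catch_top 0.5 [ 0.5241 -0.1201  0.0487]
wrist bay_screw 0.62 [ 0.7095 -0.0595  0.0505]
wrist bay_screw 0.31 [ 0.5223 -0.3633 -0.0036]
```

View pics/c.png

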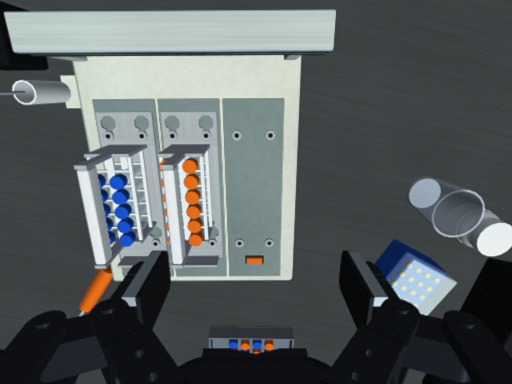

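The wrist view shows the free bay with its screws at about (237,135), (270,135), (240,243) and (269,243), and the catch at (255,260). I'll refine the screw centres and fit the bay pose.

```bash
cat >> h.py <<'E'
from scipy.optimize import least_squares
def fitbay(n,img,guess,init=(.648,-.0905,12)):
    g=cv2.cvtColor(img,cv2.COLOR_BGR2GRAY).astype(float)
    px=[]
    for u,v in guess:
        w=g[v-6:v+7,u-6:u+7]; m=np.clip(np.median(w)-25-w,0,None); yy,xx=np.mgrid[-6:7,-6:7]
        px.append((u+(m*xx).sum()/m.sum(),v+(m*yy).sum()/m.sum()))
    P=np.array([ray(n,u,v,.05) for u,v in px])[:,:2]
    B=np.array([(70,22),(70,-22),(-88,22),(-88,-22)])/1000
    def f(q):
        a=np.radians(q[2]);R=np.array([[np.cos(a),-np.sin(a)],[np.sin(a),np.cos(a)]]);return ((B@R.T+q[:2])-P).ravel()
    r=least_squares(f,init,x_scale=[.01,.01,1]);print(np.round(px,1).tolist());print("bay",r.x.round(4),"res mm",(r.fun*1000).round(1));return r.x
E
python3 - <<'E'
from h import *
fitbay("wrist",cv2.imread("pics/c.png"),[(237,135),(270,135),(240,243),(269,243)])
b=ctrl.snapshot("top")
fitbay("top",b,[(266,128),(280,125),(276,182),(292,179)])
go(.69,-.083,.32,12)
E
```

```text
[[236.2, 135.2], [269.9, 135.0], [239.0, 243.0], [268.8, 242.7]]
bay [ 0.646  -0.094  12.2395] res mm [-0.1 -0.  -0.   0.   0.1  0.  -0.1 -0. ]h.py:27: RuntimeWarning: invalid value encountered in scalar divide
  px.append((u+(m*xx).sum()/m.sum(),v+(m*yy).sum()/m.sum()))
Traceback (most recent call last):
  File "h.py", line 32, in fitbay
    r=least_squares(f,init,x_scale=[.01,.01,1]);print(np.round(px,1).tolist());print("bay",r.x.round(4),"res mm",(r.fun*1000).round(1));return r.x
ValueError: Residuals are not finite in the initial point.
```

```bash
python3 -c "
from h import *
go(.545,.362,.31,0)"
```

```text
t 3.0 pos [ 0.6885 -0.0862  0.3195] head 11.87 F [ 0.1  0.1 -0.2] gap 1.001 -> shift [ -1.932 -18.724   0.376] turn 1.978
```

Request:
send_rows([
  [1,[-1.93,-18.72,0.37],1.98],
  [1,[-1.93,-18.72,0.37],1.98],
  [1,[-1.93,-18.72,0.37],1.98],
  [1,[-1.93,-18.72,0.37],1.98],
  [1,[-1.93,-18.72,0.37],1.98],
  [1,[-1.93,-18.72,0.37],1.98],
  [1,[-1.93,-18.72,0.37],1.98],
  [1,[-1.93,-18.72,0.37],1.98],
  [1,[-1.93,-18.72,0.37],1.98],
  [1,[-1.93,-18.72,0.37],1.98],
])

```text
time_s: 4.0
position: [0.542, 0.3681, 0.3101]
tcp_rot: [[1.0, 0.007, -0.001], [0.007, -1.0, 0.002], [-0.001, -0.002, -1.0]]
ft_force: [-0.6, -0.7, -0.9]
finger_gap: 0.998
finger_force: 0.0
```

Request:
send_rows([
  [1,[0,0,0],0],
  [1,[0,0,0],0],
  [1,[0,0,0],0],
  [1,[0,0,0],0],
])

```text
time_s: 4.4
position: [0.5456, 0.3612, 0.3104]
tcp_rot: [[1.0, -0.001, 0.0], [-0.001, -1.0, -0.0], [0.0, 0.0, -1.0]]
ft_force: [0.7, -1.0, 0.1]
finger_gap: 0.999
finger_force: 0.0
```

Run:
```python
from h import *
go(.545,.362,.31,0)
a=ctrl.snapshot("wrist")
go(.545,.362,.31,0)
find("wrist",["rack","rack_handle","rack_lip","rack_keyhole"],4)
cv2.imwrite("pics/d.png",a)
```

```text
t 4.4 pos [0.5456 0.3612 0.3104] head -0.06 F [ 0.7 -1.   0.1] gap 0.999 -> shift [-0.025 -0.031  0.014] turn -0.009
t 4.45 pos [0.5455 0.3615 0.3103] head -0.04 F [-0.4  0.2 -0.4] gap 1.001 -> shift [-0.019 -0.021  0.013] turn -0.006
wrist rack 0.8 [0.494  0.3628 0.0013]
wrist rack 0.7 [ 0.5792  0.3845 -0.001 ]
wrist rack_handle 0.73 [0.4952 0.3602 0.1102]
wrist rack_lip 0.69 [0.3845 0.3575 0.0216]
wrist rack_keyhole 0.79 [ 0.5807  0.3856 -0.0013]
```

View pics/d.png

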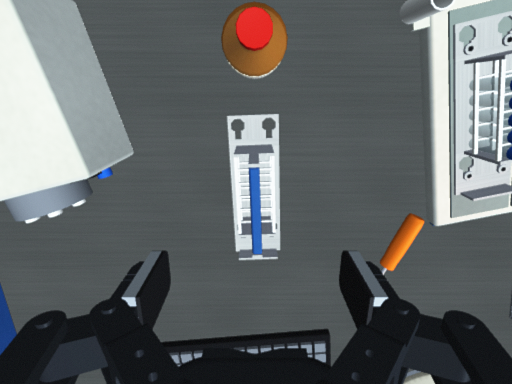

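The rack is in the middle: handle from (254,168) to (257,254), keyholes at (238,125) and (269,124), far plate corners at (227,116) and (279,114).

Run:
```python
from h import *
img=cv2.imread("pics/d.png")
h=cv2.cvtColor(img,cv2.COLOR_BGR2HSV); m=cv2.inRange(h,(100,120,60),(125,255,255)); m[:160]=0;m[262:]=0;m[:,:240]=0;m[:,275:]=0
c=cv2.minAreaRect(cv2.findNonZero(m));print(c,np.count_nonzero(m))
B=cv2.boxPoints(c);P=np.array([ray("wrist",u,v,.12) for u,v in B]);print(P.round(4),P.mean(0))
for u,v,z in [(238,125,.004),(269,124,.004),(227.5,116,.004),(279,114,.004),(239,260,.03),(277,258.5,.03)]: print(ray("wrist",u,v,z).round(4))
K=[(238,125),(269,124)];a,b=[ray("wrist",u,v,.004) for u,v in K];d=a-b;print("head",np.degrees(np.arctan2(-d[0],d[1])),np.hypot(*d[:2]))
```

```text
((255.33914184570312, 210.48721313476562), (85.39205169677734, 10.294559478759766), 87.83892822265625) 840
[[0.5479 0.369  0.12  ]
 [0.5484 0.3578 0.12  ]
 [0.4435 0.3533 0.12  ]
 [0.443  0.3656 0.12  ]] [0.49571589 0.36144075 0.12      ]
[0.5807 0.386  0.004 ]
[0.5821 0.3422 0.004 ]
[0.593  0.4005 0.004 ]
[0.5959 0.3285 0.004 ]
[0.378  0.3863 0.03  ]
[0.3808 0.3275 0.03  ]
head 1.905922862713802 0.043795142840244855
```

```bash
python3 -c "
from h import *
go(.489,.361,.110,2)"
```

```text
t 4.65 pos [0.5449 0.3626 0.3102] head 0.06 F [-1.  -0.2 -0.4] gap 0.999 -> shift [-2.239  0.061  8.009] turn -0.324
```

Request:
send_rows([
  [1,[-2.24,0.04,2],-0.33],
  [1,[-2.24,0.04,3.5],-0.33],
  [1,[-2.24,0.04,5],-0.33],
  [1,[-2.24,0.04,6.2],-0.33],
  [1,[-2.24,0.04,7.2],-0.33],
  [1,[-2.24,0.04,8],-0.33],
  [1,[-2.24,0.04,8],-0.33],
  [1,[-2.24,0.04,8],-0.33],
  [1,[-2.24,0.04,8],-0.33],
])

```text
time_s: 5.55
position: [0.4893, 0.3624, 0.1114]
tcp_rot: [[0.999, 0.036, 0.001], [0.036, -0.999, 0.001], [0.001, -0.001, -1.0]]
ft_force: [0.2, 0.4, -0.3]
finger_gap: 0.999
finger_force: 0.0
```

Request:
send_rows([
  [-1,[0,0,0],0],
  [-1,[0,0,0],0],
  [-1,[0,0,0],0],
  [-1,[0,0,0],0],
  [-1,[0,0,0],0],
  [-1,[0,0,0],0],
  [-1,[0,0,0],0],
  [-1,[0,0,0],0],
], squeeze=60)

```text
time_s: 6.35
position: [0.4886, 0.3615, 0.1101]
tcp_rot: [[0.999, 0.036, -0.0], [0.036, -0.999, -0.001], [-0.0, 0.001, -1.0]]
ft_force: [0.1, -3.0, 2.9]
finger_gap: 0.127
finger_force: 59.6
```

Request:
send_rows([
  [-1,[0,0,-0.5],0],
  [-1,[0,0,-1.5],0],
  [-1,[0,0,-2.5],0],
  [-1,[0,0,-4],0],
  [-1,[0,0,-5.5],0],
  [-1,[0,0,-7],0],
  [-1,[0,0,-8],0],
  [-1,[0,0,-8],0],
  [-1,[0,0,-8],0],
])

```text
time_s: 7.25
position: [0.4881, 0.3619, 0.3099]
tcp_rot: [[0.999, 0.037, -0.0], [0.037, -0.999, 0.0], [-0.0, -0.0, -1.0]]
ft_force: [-0.0, -0.2, -6.3]
finger_gap: 0.133
finger_force: 58.9
```

```bash
python3 -c "
from h import *
go(.52,.04,.31,9)"
```

```text
t 7.25 pos [0.4881 0.3619 0.3099] head 2.1 F [-0.  -0.2 -6.3] gap 0.133 -> shift [ 8.0200e-01  1.2913e+01 -6.0000e-03] turn -1.15
```

Request:
send_rows([
  [-1,[0.05,0.6,0],-0.1],
  [-1,[0.15,1.8,0],-0.2],
  [-1,[0.25,3.3,0],-0.35],
  [-1,[0.4,4.9,0],-0.5],
  [-1,[0.45,6.5,0],-0.65],
  [-1,[0.55,8.1,0],-0.8],
  [-1,[0.6,9.7,0],-0.95],
  [-1,[0.7,11.2,0],-1.1],
  [-1,[0.8,12.3,0],-1.15],
  [-1,[0.8,12.9,0],-1.15],
])

```text
time_s: 8.25
position: [0.5195, 0.0373, 0.3081]
tcp_rot: [[0.988, 0.153, -0.003], [0.153, -0.988, -0.002], [-0.004, 0.001, -1.0]]
ft_force: [0.7, 1.1, -4.6]
finger_gap: 0.128
finger_force: 58.9
```

```bash
python3 -c "
from h import *
go(.624,-.097,.31,12.4)"
```

```text
t 8.25 pos [0.5195 0.0373 0.3081] head 8.81 F [ 0.7  1.1 -4.6] gap 0.128 -> shift [ 3.309  5.948 -0.08 ] turn -0.598
```

Request:
send_rows([
  [-1,[0.3,0.6,0],-0.1],
  [-1,[0.9,1.7,0],-0.2],
  [-1,[1.6,2.9,0],-0.3],
  [-1,[2.3,4.1,0],-0.4],
  [-1,[2.9,5.2,0],-0.5],
  [-1,[3.2,5.8,0],-0.58],
  [-1,[3.3,6.0,0],-0.58],
  [-1,[3.3,6.0,0],-0.58],
  [-1,[3.3,6.0,0],-0.58],
  [-1,[3.3,6.0,0],-0.58],
])

```text
time_s: 9.25
position: [0.6246, -0.0934, 0.3099]
tcp_rot: [[0.976, 0.217, -0.001], [0.217, -0.976, 0.001], [-0.001, -0.001, -1.0]]
ft_force: [0.4, -0.2, -5.1]
finger_gap: 0.128
finger_force: 59.0
```

Run:
```python
from h import *
go(.624,-.097,.31,12.4)
a=ctrl.snapshot("wrist")
go(.624,-.097,.31,12.4)
cv2.imwrite("pics/e.png",a); cv2.imwrite("pics/e2.png",cv2.resize(a[40:320,120:400],(800,600) if 0 else (600,600),interpolation=cv2.INTER_CUBIC))
print(proj("wrist",[[.646+ (x*.9767-y*.2147),-.092+(x*.2147+y*.9767),.05] for x,y in [(.07,.022),(.07,-.022),(-.088,.022),(-.088,-.022)]]).round(1))
```

```text
t 9.25 pos [ 0.6246 -0.0934  0.3099] head 12.55 F [ 0.4 -0.2 -5.1] gap 0.128 -> shift [-0.055  0.134 -0.006] turn 0.025
t 9.3 pos [ 0.6248 -0.0936  0.3101] head 12.54 F [ 0.6  0.6 -5. ] gap 0.129 -> shift [-0.06   0.125  0.004] turn 0.024
[[239.1  82.6]
 [275.6  82.7]
 [240.7 204.6]
 [272.6 204.7]]
```

View pics/e2.png

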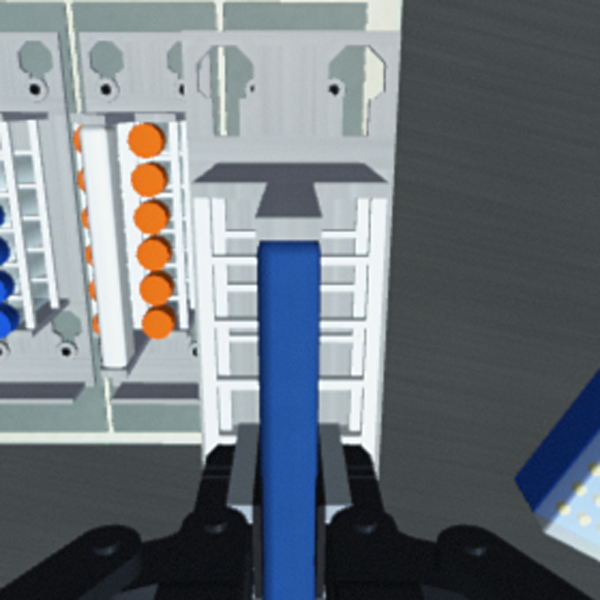

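Through the plate, the screw heads show at crop (250,88) and (335,88), and the keyholes are centred at crop (225,71) and (358,71). I'll work out the remaining offset.

Run:
```python
from h import *
f=600/280
T=np.array(ctrl.get_state()["tcp_rot"]);p=np.array(ctrl.get_state()["position"])
zt=p[2]-.110+.004
L=lambda u,v,z:(T.T@(ray("wrist",u/f+120,v/f+40,z)-p)*1000).round(1)
print("plate z",zt,"key",L(225,71,zt),L(358,71,zt),"screw",L(252,88,.05),L(333,88,.05))
print("panel/plate front corners",L(184,31,zt),L(402,31,zt))
print("bar end",L(258,240,zt+.116),L(320,240,zt+.116))
find("wrist",["rack_keyhole","bay_screw","rack","rack_handle"])
go(.624,-.097,.31,12.4)
```

```text
plate z 0.20410898537708844 key [ 94.5 -21.2 106. ] [ 94.6  23.2 106. ] screw [ 92.9 -20.5 260.1] [ 93.   25.1 260.1]
panel/plate front corners [106.7 -34.3 106. ] [106.8  37.2 105.9]
bar end [ 60.8  -5.5 -10. ] [ 60.8   5.6 -10. ]
wrist bay_screw 0.67 [ 0.7134 -0.0558  0.0525]
wrist rack 0.9 [ 0.6337 -0.0937  0.2001]
wrist rack 0.19 [ 0.7115 -0.053   0.2019]
wrist rack_handle 0.82 [ 0.6319 -0.0962  0.3107]
t 9.5 pos [ 0.6252 -0.0944  0.3104] head 12.5 F [ 0.6 -0.5 -5. ] gap 0.129 -> shift [-0.068  0.092  0.016] turn 0.016
```

Request:
send_rows([
  [-1,[-0.04,0.01,0.4],0],
  [-1,[-0.04,0.01,1.2],0],
  [-1,[-0.04,0.01,2.2],0],
  [-1,[-0.04,0.01,3.2],0],
  [-1,[-0.04,0.01,4.2],0],
  [-1,[-0.04,0.01,5.0],0],
  [-1,[-0.04,0.01,5.5],0],
  [-1,[-0.04,0.01,5.6],0],
  [-1,[-0.04,0.01,5.6],0],
  [-1,[-0.04,0.01,5.6],0],
])

```text
time_s: 10.5
position: [0.625, -0.0955, 0.1711]
tcp_rot: [[0.976, 0.216, 0.002], [0.216, -0.976, -0.0], [0.002, 0.001, -1.0]]
ft_force: [-0.5, -0.7, -5.1]
finger_gap: 0.132
finger_force: 58.9
```

Request:
send_rows([
  [-1,[0,0,0],0],
  [-1,[0,0,0],0],
  [-1,[0,0,0],0],
])

```text
time_s: 10.8
position: [0.6245, -0.0954, 0.1707]
tcp_rot: [[0.976, 0.216, 0.001], [0.216, -0.976, -0.0], [0.001, 0.0, -1.0]]
ft_force: [-0.3, -0.2, -5.8]
finger_gap: 0.131
finger_force: 58.9
```

Run:
```python
from h import *
go(.624,-.097,.15,12.4)
a=ctrl.snapshot("wrist")
go(.624,-.097,.15,12.4)
cv2.imwrite("pics/f.png",a); cv2.imwrite("pics/f2.png",cv2.resize(a[30:180,156:356],(800,600),interpolation=cv2.INTER_CUBIC))
```

```text
t 10.8 pos [ 0.6245 -0.0954  0.1707] head 12.46 F [-0.3 -0.2 -5.8] gap 0.131 -> shift [-0.035  0.059  0.827] turn 0.01
t 10.85 pos [ 0.6245 -0.0954  0.1706] head 12.46 F [-1.   0.8 -5.3] gap 0.129 -> shift [-0.033  0.06   0.823] turn 0.01
```

View pics/f2.png

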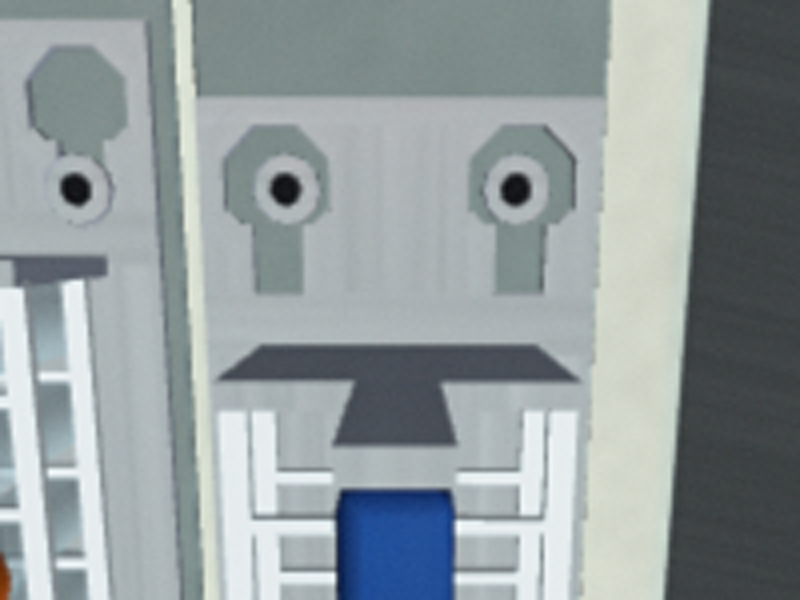

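The screw heads sit inside the round holes: screws at (286,189) and (515,189), holes centred at about (276,175) and (522,175). Next I'll correct for parallax.

Run:
```python
from h import *
T=np.array(ctrl.get_state()["tcp_rot"]);p=np.array(ctrl.get_state()["position"])
zt=p[2]-.110+.004
L=lambda u,v,z:(T.T@(ray("wrist",u/4+156,v/4+30,z)-p)*1000).round(1)
print("key",L(276,175,zt),L(522,175,zt),"screw",L(286,189,.05),L(515,189,.05),"front",L(197,96,zt),L(606,96,zt),"slotend",L(278,293,zt))
```

```text
key [ 94.1 -21.2 106. ] [ 94.2  22.8 106.1] screw [ 92.3 -20.7 120.6] [ 92.3  23.  120.6] front [107.  -34.7 106.1] [107.1  37.1 106.1] slotend [ 73.9 -21.5 106. ]
```

Request:
send_rows([
  [-1,[-0.04,0.01,0.1],0],
  [-1,[-0.04,0.01,0.2],0],
  [-1,[-0.04,0.01,0.35],0],
  [-1,[-0.04,0.01,0.5],0],
  [-1,[-0.04,0.01,0.62],0],
  [-1,[-0.04,0.01,0.7],0],
  [-1,[-0.04,0.01,0.76],0],
  [-1,[-0.04,0.01,0.8],0],
  [-1,[-0.04,0.01,0.8],0],
])

```text
time_s: 11.75
position: [0.6235, -0.0959, 0.1502]
tcp_rot: [[0.976, 0.216, 0.0], [0.216, -0.976, -0.0], [0.0, 0.0, -1.0]]
ft_force: [-0.1, 0.1, -3.3]
finger_gap: 0.133
finger_force: 59.1
```

Request:
send_rows([
  [-1,[0,0,0.03],0],
  [-1,[0,0,0.03],0],
  [-1,[0,0,0.03],0],
])

```text
time_s: 12.05
position: [0.6234, -0.0962, 0.1499]
tcp_rot: [[0.977, 0.215, 0.0], [0.215, -0.977, -0.0], [0.0, 0.0, -1.0]]
ft_force: [-2.6, -1.6, 4.4]
finger_gap: 0.128
finger_force: 60.3
```

Request:
send_rows([
  [0,[0,0,0],0],
  [0.6,[0,0,0],0],
  [0.6,[0,0,0],0],
  [0.6,[0,0,0],0],
  [0.6,[0,0,-0.5],0],
  [0.6,[0,0,-1.5],0],
  [0.6,[0,0,-3],0],
  [0.6,[0,0,-4.5],0],
  [0.6,[0,0,-5],0],
  [0.6,[0,0,-5],0],
])

```text
time_s: 13.05
position: [0.6244, -0.096, 0.2773]
tcp_rot: [[0.976, 0.216, 0.005], [0.216, -0.976, -0.0], [0.005, 0.001, -1.0]]
ft_force: [-0.3, 0.3, -0.3]
finger_gap: 0.799
finger_force: 0.0
```

Run:
```python
from h import *
go(.624,-.097,.15,12.4)
a=ctrl.snapshot("wrist")
cv2.imwrite("pics/g.png",a); cv2.imwrite("pics/g2.png",cv2.resize(a[30:330,120:400],(560,600),interpolation=cv2.INTER_CUBIC))
find("wrist",["rack","rack_handle"])
ctrl.snapshot("top");find("top",["rack_lip","rack","rack_handle"],2)
```

```text
t 13.05 pos [ 0.6244 -0.096   0.2773] head 12.46 F [-0.3  0.3 -0.3] gap 0.799 -> shift [-0.048  0.03   5.091] turn 0.009
wrist rack 0.65 [ 0.6291 -0.0927  0.0369]
wrist rack_handle 0.63 [ 0.6277 -0.0974  0.1474]
wrist rack_handle 0.49 [ 0.3593  0.1474 -0.0017]
wrist rack_handle 0.3 [ 0.7079 -0.0525  0.0465]
```

View pics/g2.png

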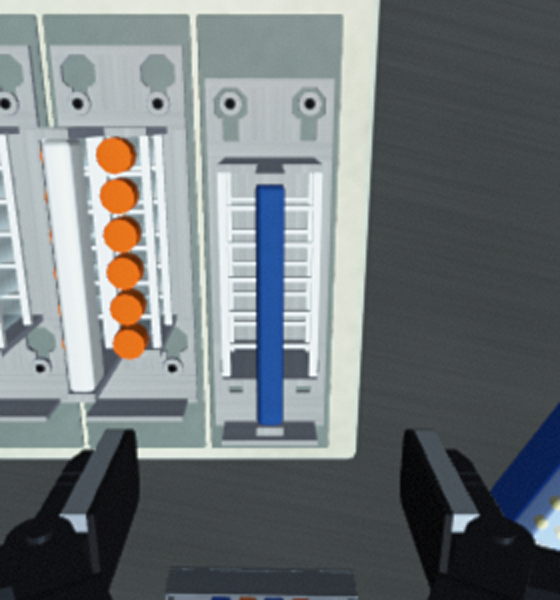

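The rack is seated with all visible screws in the round holes. Next I go behind the lip with the fingers shut, keeping the tips about 14 mm above the seat so the catch can pop up freely.

```bash
python3 -c "
from h import *
go(.4825,-.1271,.277,12.4);go(.4825,-.1271,.073,12.4)"
```

```text
t 13.4 pos [ 0.623  -0.0957  0.2731] head 12.46 F [ 1.  -0.2 -0.6] gap 0.804 -> shift [-5.758  0.012 -0.143] turn 0.011
t 13.4 pos [ 0.623  -0.0957  0.2731] head 12.46 F [ 1.  -0.2 -0.6] gap 0.804 -> shift [-5.741  0.017  8.017] turn 0.011
```

Request:
send_rows([
  [-1,[-1,0.01,0],0],
  [-1,[-2.5,0.01,0],0],
  [-1,[-4,0.01,0],0],
  [-1,[-5.3,0.01,0],0],
  [-1,[-5.75,0.01,1],0],
  [-1,[-5.75,0.01,2.5],0],
  [-1,[-5.75,0.01,4],0],
  [-1,[-5.75,0.01,5.5],0],
  [-1,[-5.75,0.01,6.5],0],
  [-1,[-5.75,0.01,7],0],
])

```text
time_s: 14.4
position: [0.4819, -0.1268, 0.0967]
tcp_rot: [[0.976, 0.216, -0.004], [0.216, -0.976, 0.001], [-0.004, -0.001, -1.0]]
ft_force: [0.3, 0.2, 0.3]
finger_gap: -0.001
finger_force: 0.0
```

Request:
send_rows([
  [-1,[0,0,0.4],0],
  [-1,[0,0,0.8],0],
  [-1,[0,0,1.0],0],
  [-1,[0,0,1.0],0],
  [-1,[0,0,1.0],0],
])

```text
time_s: 14.9
position: [0.4833, -0.1271, 0.0748]
tcp_rot: [[0.976, 0.216, 0.001], [0.216, -0.976, -0.0], [0.0, 0.0, -1.0]]
ft_force: [-0.4, 0.3, 1.1]
finger_gap: 0.001
finger_force: 0.0
```

Run:
```python
from h import *
go(.4825,-.1271,.073,12.4)
a=ctrl.snapshot("wrist");b=ctrl.snapshot("scene")
cv2.imwrite("pics/i.png",np.hstack([cv2.resize(a,(400,300)),cv2.resize(b[170:320,190:310],(320,400))[:300]]))
```

```text
t 14.9 pos [ 0.4833 -0.1271  0.0748] head 12.46 F [-0.4  0.3  1.1] gap 0.001 -> shift [-0.032 -0.008  0.071] turn 0.01
```

View pics/i.png

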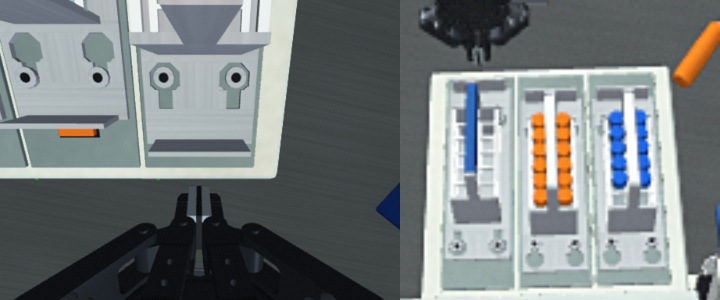

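All four screws are in the round holes, and the shut fingers stand behind the middle of the lip. Now I push slowly.

Request:
send_rows([
  [-1,[0.4,0,0.06],0],
  [-1,[0.7,0,0.06],0],
  [-1,[0.85,0,0.06],0],
  [-1,[0.95,0,0.06],0],
  [-1,[1.05,0,0.06],0],
  [-1,[1.15,0,0.06],0],
  [-1,[1.25,0,0.06],0],
  [-1,[1.35,0,0.06],0],
  [-1,[1.4,0,0.06],0],
  [-1,[1.4,0,0.06],0],
])

```text
time_s: 16.0
position: [0.5166, -0.1196, 0.0728]
tcp_rot: [[0.976, 0.216, -0.001], [0.216, -0.976, 0.0], [-0.001, -0.0, -1.0]]
ft_force: [-4.1, -0.5, 1.2]
finger_gap: 0.005
finger_force: 1.7
```

Request:
send_rows([
  [-1,[0.06,0,0],0],
  [-1,[0.12,0,0],0],
  [-1,[0.18,0,0],0],
  [-1,[0.22,0,0],0],
  [-1,[0.22,0,0],0],
])

```text
time_s: 16.5
position: [0.5232, -0.1182, 0.0729]
tcp_rot: [[0.976, 0.216, 0.001], [0.216, -0.976, 0.0], [0.001, 0.0, -1.0]]
ft_force: [-0.9, -0.2, -0.7]
finger_gap: 0.001
finger_force: 0.5
```

Request:
send_rows([
  [-1,[0.04,0,0],0],
  [-1,[0.08,0,0],0],
  [-1,[0.08,0,0],0],
  [-1,[0.08,0,0],0],
])

```text
time_s: 16.9
position: [0.5238, -0.1181, 0.0729]
tcp_rot: [[0.977, 0.215, -0.001], [0.215, -0.977, -0.0], [-0.001, -0.0, -1.0]]
ft_force: [-5.0, -2.2, 2.2]
finger_gap: -0.002
finger_force: 2.6
```

Run:
```python
from h import *
go(.4825,-.1271,.073,12.4)
a=ctrl.snapshot("wrist")
cv2.imwrite("pics/j.png",cv2.resize(a[0:250,130:400],(648,600),interpolation=cv2.INTER_CUBIC))
```

```text
t 16.9 pos [ 0.5238 -0.1181  0.0729] head 12.44 F [-5.  -2.2  2.2] gap -0.002 -> shift [-1.692 -0.003 -0.002] turn 0.007
```

View pics/j.png

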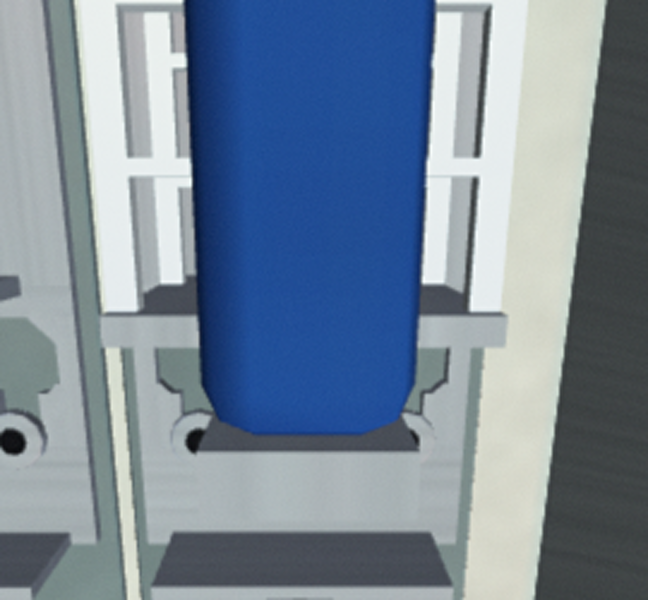

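The screws are now in the slots and the force is rising. A firmer push will confirm the end stop.

Request:
send_rows([
  [-1,[0.06,0,0],0],
  [-1,[0.1,0,0],0],
  [-1,[0.14,0,0],0],
  [-1,[0.14,0,0],0],
])

```text
time_s: 17.35
position: [0.524, -0.118, 0.0729]
tcp_rot: [[0.977, 0.214, -0.007], [0.214, -0.977, -0.0], [-0.007, -0.001, -1.0]]
ft_force: [-13.8, -2.3, 10.4]
finger_gap: -0.001
finger_force: 7.0
```

Hard stop: 3.5 mm more was commanded and the tool moved only 0.2 mm. I back off, rise clear and check the catch.

Request:
send_rows([
  [-1,[-0.4,0,0],0],
  [-1,[-1.0,0,0],0],
  [-1,[-2,0,0],0],
  [-1,[-2.2,0,-1],0],
  [-1,[-2.2,0,-2.5],0],
  [-1,[-2.2,0,-4],0],
  [-1,[-2.2,0,-5],0],
  [-1,[-2.2,0,-5],0],
  [-1,[-2.2,0,-5],0],
])

```text
time_s: 18.25
position: [0.4753, -0.1289, 0.1985]
tcp_rot: [[0.976, 0.216, 0.003], [0.216, -0.976, -0.0], [0.003, 0.001, -1.0]]
ft_force: [-0.4, 0.4, -1.3]
finger_gap: -0.001
finger_force: 0.0
```

Run:
```python
from h import *
go(.4825,-.1271,.073,12.4)
a=ctrl.snapshot("wrist");find("wrist",["catch_top","rack_lip","bay_screw"])
cv2.imwrite("pics/k.png",cv2.resize(a[0:260,100:420],(738,600),interpolation=cv2.INTER_CUBIC))
```

```text
t 18.25 pos [ 0.4753 -0.1289  0.1985] head 12.49 F [-0.4  0.4 -1.3] gap -0.001 -> shift [ 0.282 -0.013  5.021] turn 0.014
wrist catch_top 0.51 [ 0.5259 -0.1175  0.0473]
wrist rack_lip 0.82 [ 0.5364 -0.1201  0.0592]
wrist rack_lip 0.42 [ 0.5202 -0.3585 -0.005 ]
```

View pics/k.png

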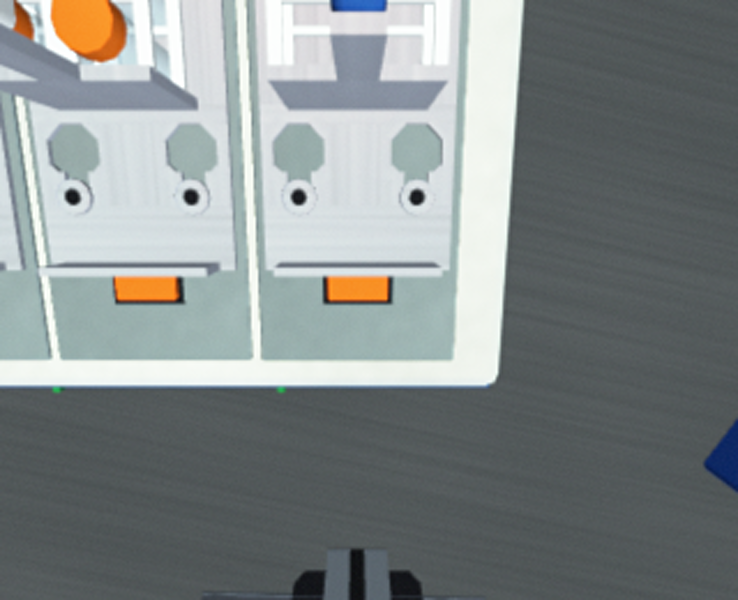

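The rack sits exactly as the neighbouring racks do. Its screws are at the slot ends, (298,197) and (416,197), and the full orange catch shows behind the lip at (358,289).

```bash
python3 -c "
from plant import ctrl
print(ctrl.job_done())"
```

```text
the job is handed in; nothing more can be done
None
```

The rack is in the free bay, pushed fully home under the four screw heads with the orange catch up behind its lip, and the job is handed in at about 18 s of the 58 s allowed; I left everything else on the bench alone.

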